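# Zero the light meter, then hold the lamp shutter half open

## Task

Take a half-light reading at the map painter's table: with the lamp box's black shutter still shut, turn the knob on the light meter until its red pointer stands at the green zero mark. Then slide the shutter by its orange tab, against its spring, to half travel (its red pointer at the middle of the yellow mark) and keep holding it there by the tab with the gripper's fingers: the program finishes while still holding it steady, with the meter still at zero. Leave the loose things on the table where they are.

Things in the scene. Friction and masses are not known exactly. Their poses are not given: they have to be found in the camera images.
- lamp: fixed grey lamp box, 140 mm (own x) x 190 mm (own y) x 70 mm tall, yawed, standing left or right of the middle; origin at the centre of its underside. A sliding shutter covers the 60 mm square lit window on its top; two cross bars 10 mm tall stand on the top 91 mm from the centre, one at each y end.
- half_mark (a point): centre of the yellow mark (6 mm wide along lamp y) on the white scale on the lamp's top, at lamp x = 60, y = -10, z = 71 mm; axes parallel to the lamp's. The shutter's red pointer stands over its middle at half travel. Black lines 30 mm either side mark shut (towards lamp -y) and fully open (+y).
- shutter (a joint): travel of the black shutter plate (96 mm in lamp x, 66 mm in lamp y, 4 mm thick, underside 75 mm above the table) along the lamp's own +y, m: 0 = shut, 0.030 = half travel, 0.060 = fully open at the stop. A spring pushes it back to shut: 3 N when shut, 6.6 N at half, 10 N fully open; let go, it slides shut.
- shutter_tab (a point): orange upright tab on the middle of the shutter plate, moving with it: 26 mm wide along lamp x, 10 mm thick along lamp y (the sliding direction), 34 mm tall; this point is the centre of its underside, 79 mm above the table; axes parallel to the lamp's. When shut it is at lamp x = 0, y = -40 mm.
- meter: fixed dark blue-grey light meter, 120 mm (own x) x 150 mm (own y) x 60 mm tall, yawed, standing on the other side from the lamp; origin at the centre of its underside. On top a white dial with black ticks, a green zero mark on the dial's own +x side, the zero knob (axis at meter x = 0, y = +20 mm) and a white sensor dome 12 mm high at y = -52 mm.
- zero_knob (a joint): angle of the zero knob, rad, counter-clockwise positive seen from above: 0 = red pointer at the green zero mark (along the meter's own +x). It starts 0.5 to 1.3 rad counter-clockwise of zero, so turn it clockwise; it can turn past zero (stops at -0.8 and 1.8) and stays where it is left (friction 0.04 N m).
- zero_knob_grip (a point): grip point on the knob's axis, 87 mm above the table; its x axis points along the red pointer and the grip bar. The knob is a black disc 58 mm across (top 71 mm above the table) with an aluminium grip bar 46 mm long, 14 mm thick, from 71 to 95 mm above the table.
- paint_cup: small white open plastic paint cup, 44 mm across, 36 mm tall, loose; origin at the centre of its underside; leave it alone
- tape_roll: yellow roll of tape lying flat, 90 mm across, 24 mm tall, loose; origin at the centre of its underside; leave it alone
- brush: paint brush with dark wooden handle lying on the table, about 160 mm long, loose; leave it alone
- paint_tin: small paint tin with a blue band, 60 mm across, 60 mm tall, loose; origin at the centre of its underside; leave it alone
- jar: glass jar with metal cap, 70 mm across, 90 mm tall, loose; origin at the centre of its underside; leave it alone
- mug: blue mug with a handle, 76 mm across, 85 mm tall, loose; origin at the centre of its underside; leave it alone
- eraser_block: white eraser block 60 x 40 x 20 mm, loose; origin at the centre of its underside; leave it alone
There are look-alikes about, which are no part of the job. What is shaped like the meter but purple is not meant.

How it is judged:
By the outcome, as a careful person would: the job done as asked, in the order asked, and still so for the second after the job is handed in, while the arm keeps its last pose, push and grip.
It also fails if it takes over 45 s, if anything falls off the work surface, if the arm or the gripper's body presses on something with over 40 N, if the wrist force passes 120 N, or if a joint passes its speed limit or range.

## Robot

A 6-joint arm with a two-finger parallel gripper is mounted at the origin on the work surface. World frame = base frame: x ahead of the robot, y to its left, z up, the work surface at z = 0. Lengths are in m, angles in degrees, forces in N, time in s.
With the tool pointing down it reaches from about 0.25 to 0.725 m from the base axis. Payload 9.7 kg.
Tool frame: the origin (TCP) lies on the mounting face of the last link; the fingertips stand 173 mm ahead of it and the grasp point (between the pads) lies 155 mm ahead of it; z points along the fingers, y is the line along which they close (so a half turn about z gives the same grasp; the last joint's range is limited). The gripper opens to 85 mm and grips with 20 to 120 N. Pads are 22 mm wide; open, the fingers measure 114 mm over their backs; the gripper's body (76 mm by 85 mm) begins 54 mm behind the grasp point. The pads swing forward as they close: fully open they stand 13 mm farther back than shut.
Start: joints at [-66.578, 4.979, 10.078, 95.1, 0, 90], TCP at [0.219, -0.505, 0.405] pointing down, gripper open.
Joint ranges: [-179.16, 179.16], [-48.56, 103.87], [-65.8, 70.77], [-126.05, 130.52], [-82.76, 87.17], [-180, 180]. Speed limits (degrees/s): [127.2, 127.2, 147.25, 180, 180, 180].

## Interface

Orientations are given as [roll, pitch, yaw] about the fixed x, y, z axes, in that order (R = Rz(yaw) Ry(pitch) Rx(roll)).
In Python, from workcell import bot, camera, camera_model, outline_of, pinpoint gives the robot as it stands.
- The arm moves only by the tool move_arm, never from a script. Its arguments are lists of equal length, an entry for each row: "jaw": the closure, from 0 (fully open) to 1 (shut); "delta_pos": the shift along the world's x, y, z in m, a list of three; "yaw": the turn about the world's z in rad. In form: {"jaw": [jaw, ...], "delta_pos": [[dx, dy, dz], ...], "yaw": [yaw, ...]}. A call has 1 to 10 rows; each row shifts and turns the commanded pose from where the row before left it; what a row does not reach is not made up. A row lasts 1/12 s, in which the tool goes at most 41.7 mm and 7.16 degrees, less where a joint would pass 70% of its speed; a pose out of reach is approached as far as the arm can. A call with a gripper value outside its range is refused whole. The fingers move at their own pace and stop on an object; "force" is the grip in N (left out, the last holds). Time passes only in rows, so rows that do not move let the fingers close. It gives the time, the measured TCP pose, the force, the opening and the grip force at its end, in the units of the state.
- bot.get_obs(): the state, without advancing time (a new reading comes with each control period).
- camera(name): name is "scene" or "side" or "wrist"; returns the picture (480x640x3 uint8, red, green, blue); there is no depth.
- camera_model(name): a dict with "fx", "fy", "cx", "cy" (pixels), "k1" (the pictures are not rectified: a ray, as slopes to the right and down, at radius r is drawn at 1 + k1 r^2 times it, then the intrinsics apply), "R" (3x3) and "t" (3): a world point X has camera coordinates R X + t. Camera axes: x right, y down, z forward; pixel columns grow to the right and rows downward; lengths in m; the calibration is good to about 2 mm. A picture is of the moment at which its call begins: read the wrist's pose just before it. camera_model takes no time and is no camera call; for the wrist camera it gives the pose at the moment of the call.
- bot.job_done(): hands the job in; it is judged then, once.
Trained networks look in the newest picture that a camera, given by its name, has taken for a name from the list of things; names that differ only in an ending like _2 or _b are one class to them, and where a whole thing is asked for, a point or a joint stands for the part that bears it (a point fixed in the world has none). Each returns a list of dicts, best first, with "confidence" (0 to 1); they miss things now and then, are a little off and sometimes report something else, mostly with a low value. They report only what shows in the picture. A call takes as long as a camera call. They do not tell look-alikes from the thing itself.
- outline_of(camera, thing): "mask" (480x640 bool, what is visible of it) and "xy" ([column, row] in pixels, amid what is visible of it).
- pinpoint(camera, thing): "xy" ([column, row] in pixels: a listed point, or the origin of a listed thing).
The state is a dict: "time": time; "q": joint angles; "qd": joint speeds; "joint_efforts": joint torques, N m; "ee_pos": TCP position; "tcp_rot": TCP orientation; "wrist_force": force on the tool from outside, world axes, zero at the start; "torque": the same for the moment, N m; "opening": finger opening in m; "grasp_force": force on a finger pad.
Only numpy, scipy, OpenCV 4.12 (cv2) and the standard library are available. Lean on these libraries where they do the work, as an engineer would, in place of code of your own. Each camera call takes 0.05 s, during which the arm holds its last target. There are 200 camera calls.

## Working session

There is one attempt and no reset: what is moved stays moved. The work goes in short steps, Python scripts to look and compute and a tool call to move; the robot and the scene stay as the last step left them, time stands still between calls to the robot, and variables do not carry over. Pictures are saved under pics/ and viewed, at most 10 in all, crops included, and the job is handed in when it is done.

Besides the shell and the picture viewer there is one more tool, called after ">>>" by a JSON object that holds its "api" and its "payload", one argument or row to a line. move_arm: Moves the arm, as the interface text tells. Its arguments: {"type":"object","properties":{"jaw":{"type":"array"},"delta_pos":{"type":"array"},"yaw":{"type":"array"},"force":{"type":"number"}},"required":["jaw","delta_pos","yaw"]}

```bash
mkdir -p pics
cat > h.py <<'E'
import numpy as np, cv2
from workcell import bot, camera, camera_model, outline_of, pinpoint
def ray(m,xy):
    K=np.array([[m['fx'],0,m['cx']],[0,m['fy'],m['cy']],[0,0,1.]])
    p=cv2.undistortPoints(np.array([[xy]],float),K,np.array([m['k1'],0,0,0.]))[0,0]
    R=np.array(m['R']);t=np.array(m['t'])
    d=R.T@np.array([p[0],p[1],1]);return -R.T@t,d/np.linalg.norm(d)
def onz(m,xy,z):
    o,d=ray(m,xy);return o+d*(z-o[2])/d[2]
def tri(rs):
    A=0;b=0
    for o,d in rs:
        P=np.eye(3)-np.outer(d,d);A=A+P;b=b+P@o
    return np.linalg.solve(A,b)
def proj(m,X):
    c=np.array(m['R'])@np.array(X)+np.array(m['t']);x,y=c[:2]/c[2];s=1+m['k1']*(x*x+y*y)
    return np.array([m['fx']*x*s+m['cx'],m['fy']*y*s+m['cy']])
def save(n,im): cv2.imwrite('pics/'+n,cv2.cvtColor(im,cv2.COLOR_RGB2BGR))
E
python3 - <<'E'
from h import *
o=bot.get_obs();print(o['time'],o['ee_pos'],o['tcp_rot'])
for c in('scene','side'):
    im=camera(c);save(c+'0.png',im)
    m=camera_model(c);print(c,-np.array(m['R']).T@m['t'],m['fx'])
    for t in('lamp','meter','zero_knob_grip','shutter_tab','half_mark'):
        for r in pinpoint(c,t)[:3]: print(t,np.round(r['xy'],1),round(r['confidence'],2))
E
```

```text
0.0 [ 0.21863037 -0.50468988  0.40396093] [-1.79922524e+02  7.89100019e-04  2.34215727e+01]
scene [1.24717173 0.02166132 0.96316581] 468.08341019705716
lamp [404.4 272.6] 0.72
meter [224.9 267.7] 0.87
meter [290.1 323.6] 0.86
meter [403.  276.8] 0.7
zero_knob_grip [229.5 242.1] 0.91
zero_knob_grip [294.8 298.7] 0.66
zero_knob_grip [223.6 232.2] 0.62
shutter_tab [392.8 254.3] 0.82
shutter_tab [386.1 319.5] 0.18
half_mark [403.6 268.7] 0.73
side [0.33697784 0.90165139 0.61537722] 477.6558381806275
lamp [275.9 329.2] 0.66
lamp [287.4 220.5] 0.51
meter [252.9 251.4] 0.78
meter [421.2 229.5] 0.68
meter [327.1 225.9] 0.6
zero_knob_grip [250.  222.2] 0.94
zero_knob_grip [427.3 202.7] 0.81
shutter_tab [283.6 282.6] 0.71
half_mark [249.5 291.8] 0.94
```

View pics/scene0.png

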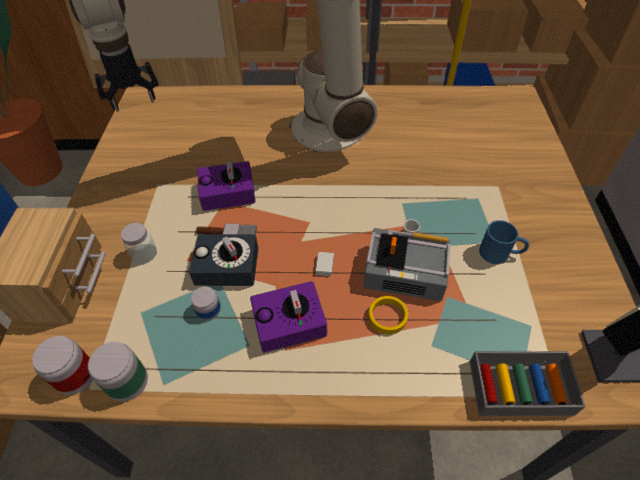

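View pics/side0.png

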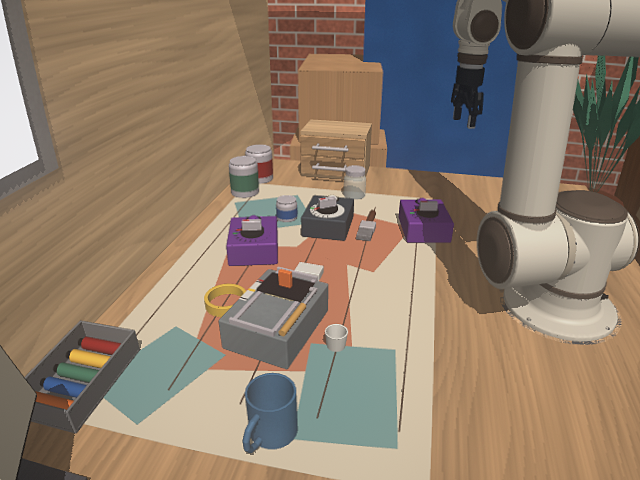

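Scene picture: candidates for the meter are the dark blue-grey one at (225,255), purple at (227,186) and purple at (288,315). The dark one is the one meant (side view: (327,217)). The lamp is at (408,265), with its orange tab at (393,250) in scene and (285,277) in side.

Run:
```python
from h import *
s=camera_model('scene');d=camera_model('side')
print('knob z.087',onz(s,(229.5,242.1),.087),'proj side',proj(d,onz(s,(229.5,242.1),.087)))
print('tab tri',tri([ray(s,(392.8,254.3)),ray(d,(283.6,282.6))]))
print('half tri',tri([ray(s,(403.6,268.7)),ray(d,(249.5,291.8))]))
print('lamp tri',tri([ray(s,(404.4,272.6)),ray(d,(275.9,329.2))]))
print('meter',onz(s,(224.9,267.7),0), onz(d,(327.1,225.9),0))
w=camera_model('wrist');o=bot.get_obs();print('cam', -np.array(w['R']).T@w['t'],np.round(w['R'],3),o['ee_pos'],w['fx'])
im=camera('scene')[205:300,180:275];save('crop.png',cv2.resize(im,None,fx=6,fy=6,interpolation=3))
```

```text
knob z.087 [ 0.55510617 -0.22711603  0.087     ] proj side [329.73464158 200.96807991]
tab tri [0.57538725 0.1597409  0.07834291]
half tri [0.62645816 0.18769611 0.07563996]
lamp tri [ 0.57758643  0.20018716 -0.00277592]
meter [ 0.56900492 -0.25156457  0.        ] [ 0.56582955 -0.24936777  0.        ]
cam [ 0.28524098 -0.47524203  0.37253797] [[ 0.398 -0.917 -0.   ]
 [-0.879 -0.382  0.284]
 [-0.261 -0.113 -0.959]] [ 0.21861054 -0.50466911  0.4046933 ] 330.9382572487748
```

View pics/crop.png

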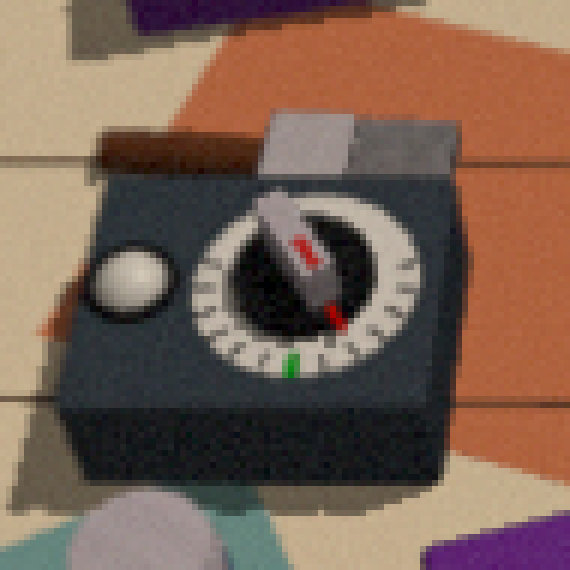

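The crop confirms the choice: dark blue-grey body, sensor dome at the left (crop (130,280)), green mark at (292,365), red pointer at (338,320), counter-clockwise of zero. I'll go above the knob and look with the wrist camera.

>>> {"api": "move_arm", "payload": {
  "jaw": [0,0,0,0,0,0,0,0,0,0],
  "delta_pos": [
    [0.03,0.025,0],
    [0.03,0.025,0],
    [0.03,0.025,0],
    [0.03,0.025,0],
    [0.03,0.025,0],
    [0.03,0.025,0],
    [0.03,0.025,0],
    [0.03,0.025,0],
    [0.03,0.025,0],
    [0.03,0.025,0]
  ],
  "yaw": [0,0,0,0,0,0,0,0,0,0]
}}

```text
time: 1.48
ee_pos: [0.5198, -0.2531, 0.4048]
tcp_rot: [180.0, -0.0, 23.4]
wrist_force: [1.5, -0.6, -0.5]
opening: 0.0854
grasp_force: 0.0
```

>>> {"api": "move_arm", "payload": {
  "jaw": [0,0,0,0],
  "delta_pos": [
    [0.02,0.02,0],
    [0.016,0.008,0],
    [0,0,0],
    [0,0,0]
  ],
  "yaw": [0,0,0,0]
}}

```text
time: 1.82
ee_pos: [0.5552, -0.2261, 0.4042]
tcp_rot: [-180.0, 0.0, 23.5]
wrist_force: [-0.3, -0.5, -0.4]
opening: 0.0854
grasp_force: 0.0
```

```bash
cat > knob.py <<'E'
from h import *
import sys
o=bot.get_obs();m=camera_model('wrist');im=camera('wrist');save(sys.argv[1],im)
print(o['time'],o['ee_pos'],o['tcp_rot'])
for t in('zero_knob_grip','meter'):
    for r in pinpoint('wrist',t)[:3]: print(t,np.round(r['xy'],1),round(r['confidence'],2),onz(m,r['xy'],.087 if t!='meter' else 0).round(4))
hsv=cv2.cvtColor(im,cv2.COLOR_RGB2HSV);H,S,V=cv2.split(hsv)
for n,k in(('red',((H<6)|(H>174))&(S>150)&(V>80)),('green',(H>45)&(H<75)&(S>150)&(V>60))):
    c,l,st,ce=cv2.connectedComponentsWithStats(k.astype(np.uint8))
    for i in range(1,c):
        if st[i,4]>15: print(n,st[i,4],ce[i].round(1),[onz(m,ce[i],z).round(4) for z in(.0605,.071,.095)])
E
python3 knob.py w1.png
```

```text
1.8167 [ 0.55521014 -0.22607227  0.40421133] [-1.79974148e+02  3.89706616e-02  2.35245345e+01]
zero_knob_grip [325.7 215.4] 0.56 [ 0.5613 -0.2254  0.087 ]
meter [285.7 386.7] 0.61 [ 0.302  -0.2805  0.    ]
meter [343.5 203.6] 0.6 [ 0.5636 -0.2473  0.    ]
meter [413.1 105.4] 0.15 [ 0.6884 -0.2708  0.    ]
red 64 [321.7 178.9] [array([ 0.5862, -0.2106,  0.0605]), array([ 0.5874, -0.2101,  0.071 ]), array([ 0.5902, -0.209 ,  0.095 ])]
red 91 [325.5 201.5] [array([ 0.568 , -0.2225,  0.0605]), array([ 0.5698, -0.2216,  0.071 ]), array([ 0.574 , -0.2196,  0.095 ])]
green 58 [345.7 167.8] [array([ 0.6044, -0.2269,  0.0605]), array([ 0.605 , -0.2259,  0.071 ]), array([ 0.6063, -0.2235,  0.095 ])]
```

View pics/w1.png

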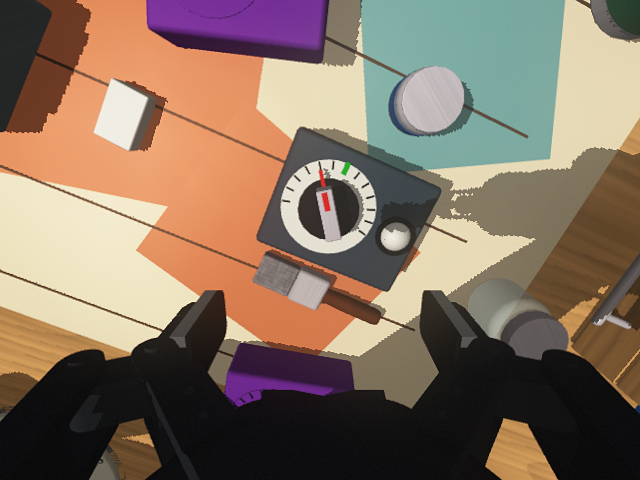

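The wrist view shows the dial centred near (328,207), green mark at (346,168), pointer tip at (321,179) and dome at (396,235). The brush lies just behind the meter, and the second purple one is under the gripper.

```bash
cat > dial.py <<'E'
from h import *
import sys
def run(c,win):
    m=camera_model(c);im=camera(c)
    hsv=cv2.cvtColor(im,cv2.COLOR_RGB2HSV);H,S,V=cv2.split(hsv)
    x0,x1,y0,y1=win;W=np.zeros(H.shape,bool);W[y0:y1,x0:x1]=1
    k=((S<50)&(V>150)&W).astype(np.uint8)
    k=cv2.morphologyEx(k,cv2.MORPH_CLOSE,np.ones((3,3)))
    n,l,st,ce=cv2.connectedComponentsWithStats(k)
    big=1+np.argmax(st[1:,4])
    hull=cv2.convexHull(np.argwhere(l==big)[:,::-1].astype(np.float32))[:,0]
    w=np.array([onz(m,p,.0605)[:2] for p in hull])
    e=cv2.fitEllipse((w*1e4).astype(np.float32));C=np.array(e[0])/1e4
    print(c,'dial centre',C.round(4),'axes mm',np.array(e[1])/10)
    def cen(k): 
        k=(k&W).astype(np.uint8);n,l,st,ce=cv2.connectedComponentsWithStats(k);return [(st[i,4],ce[i]) for i in range(1,n) if st[i,4]>8]
    ang=lambda P:np.degrees(np.arctan2(*(P[:2]-C)[::-1])).round(1)
    for a,p in cen((H>45)&(H<75)&(S>120)&(V>60)): P=onz(m,p,.061);print('green',a,P[:2].round(4),np.hypot(*(P[:2]-C)).round(4),ang(P))
    for a,p in cen(((H<7)|(H>173))&(S>140)&(V>80)):
        for z in(.062,.072,.095): P=onz(m,p,z);print('red',a,p.round(1),z,P[:2].round(4),np.hypot(*(P[:2]-C)).round(4),ang(P))
run('wrist',(255,445,125,295)); 
run('scene',(180,275,205,300))
E
python3 dial.py
```

```text
wrist dial centre [ 0.5633 -0.2271] axes mm [91.27788696 91.7786499 ]
green 60 [ 0.6045 -0.2269] 0.0412 0.3
red 65 [320.7 177. ] 0.062 [ 0.5866 -0.2104] 0.0286 35.6
red 65 [320.7 177. ] 0.072 [ 0.5877 -0.21  ] 0.0297 35.0
red 65 [320.7 177. ] 0.095 [ 0.5902 -0.2091] 0.0323 33.8
red 100 [324.6 199.7] 0.062 [ 0.5684 -0.2223] 0.007 43.2
red 100 [324.6 199.7] 0.072 [ 0.5701 -0.2215] 0.0088 39.4
red 100 [324.6 199.7] 0.095 [ 0.574  -0.2197] 0.0129 34.7
scene dial centre [ 0.5626 -0.2284] axes mm [89.46399536 94.36524048]
red 10 [235.6 257.3] 0.062 [ 0.5818 -0.2126] 0.0248 39.3
red 10 [235.6 257.3] 0.072 [ 0.5892 -0.21  ] 0.0323 34.6
red 10 [235.6 257.3] 0.095 [ 0.6062 -0.2041] 0.0499 29.2
```

Two views agree: knob axis (0.563,-0.227), zero direction about 0.3°, pointer about 35°. I'll align the yaw and descend to TCP z 0.250, which puts the tips at 77 mm, above the disc.

>>> {"api": "move_arm", "payload": {
  "jaw": [0,0,0,0,0,0,0,0,0,0],
  "delta_pos": [
    [0.004,0,0],
    [0.004,-0.001,0],
    [0,0,-0.03],
    [0,0,-0.03],
    [0,0,-0.03],
    [0,0,-0.03],
    [0,0,-0.02],
    [0,0,-0.014],
    [0,0,0],
    [0,0,0]
  ],
  "yaw": [0.1,0.1,0,0,0,0,0,0,0,0],
  "force": 30
}}

```text
time: 2.9
ee_pos: [0.562, -0.2281, 0.2507]
tcp_rot: [-180.0, 0.0, 34.8]
wrist_force: [0.3, -0.2, 0.2]
opening: 0.0852
grasp_force: 0.0
```

>>> {"api": "move_arm", "payload": {
  "jaw": [0.5,0.7,1,1,1,1,1,1,1,1],
  "delta_pos": [
    [0,0,0],
    [0,0,0],
    [0,0,0],
    [0,0,0],
    [0,0,0],
    [0,0,0],
    [0,0,0],
    [0,0,0],
    [0,0,0],
    [0,0,0]
  ],
  "yaw": [0,0,0,0,0,0,0,0,0,0],
  "force": 30
}}

```text
time: 3.73
ee_pos: [0.5628, -0.2278, 0.2511]
tcp_rot: [179.9, -0.0, 34.9]
wrist_force: [0.5, -0.9, 5.2]
opening: 0.0133
grasp_force: 34.3
```

Run:
```python
from h import *
o=bot.get_obs();print({k:np.round(o[k],3) for k in('ee_pos','tcp_rot','wrist_force','torque','opening','grasp_force')})
im=camera('wrist');save('g1.png',im)
```

```text
{'ee_pos': array([ 0.563, -0.228,  0.251]), 'tcp_rot': array([ 1.79949e+02, -2.10000e-02,  3.48770e+01]), 'wrist_force': array([ 0.452, -0.883,  5.195]), 'torque': array([-0.331, -0.073, -0.012]), 'opening': np.float64(0.013), 'grasp_force': np.float64(34.35)}
```

View pics/g1.png

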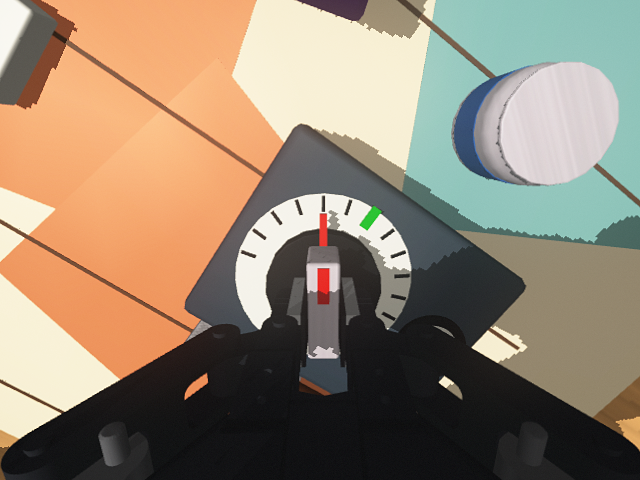

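The bar is held centrally between the pads (323,320), with the pointer at (323,230) and the green mark at (371,217). I'll turn 0.60 rad clockwise and then measure.

>>> {"api": "move_arm", "payload": {
  "jaw": [1,1,1,1,1,1,1,1,1,1],
  "delta_pos": [
    [0,0,0],
    [0,0,0],
    [0,0,0],
    [0,0,0],
    [0,0,0],
    [0,0,0],
    [0,0,0],
    [0,0,0],
    [0,0,0],
    [0,0,0]
  ],
  "yaw": [-0.08,-0.08,-0.08,-0.08,-0.08,-0.08,-0.08,-0.04,0,0]
}}

```text
time: 4.62
ee_pos: [0.5628, -0.2278, 0.2511]
tcp_rot: [180.0, -0.0, 0.6]
wrist_force: [0.9, -1.5, 5.2]
opening: 0.0131
grasp_force: 34.5
```

```bash
cat > ang.py <<'E'
from h import *
import sys
o=bot.get_obs();m=camera_model('wrist');im=camera('wrist');save(sys.argv[1],im);C=np.array([.563,-.2275])
print(o['time'],o['ee_pos'],o['tcp_rot'],o['torque'])
H,S,V=cv2.split(cv2.cvtColor(im,cv2.COLOR_RGB2HSV))
for n,k in(('red',((H<7)|(H>173))&(S>140)&(V>80)),('green',(H>45)&(H<75)&(S>120)&(V>60))):
    c,l,st,ce=cv2.connectedComponentsWithStats(k.astype(np.uint8))
    for i in range(1,c):
        if st[i,4]>40:
            q=np.argwhere(l==i)[:,::-1];v=cv2.fitLine(q.astype(np.float32),2,0,.01,.01).ravel()
            for z in((.061,) if n=='green' else (.0615,.0715,.0955)):
                P=onz(m,ce[i],z)[:2];a=onz(m,v[2:]+10*v[:2],z)-onz(m,v[2:]-10*v[:2],z)
                print(n,st[i,4],ce[i].round(1),z,P.round(4),'r',np.hypot(*(P-C)).round(4),'ang',np.degrees(np.arctan2(*(P-C)[::-1])).round(2),'line',(np.degrees(np.arctan2(a[1],a[0]))%180).round(2))
E
python3 ang.py g2.png
```

```text
4.6167 [ 0.56276017 -0.22778762  0.25112272] [ 1.79975430e+02 -4.85271397e-02  5.77988409e-01] [-0.36171979 -0.16358505  0.00278269]
red 224 [323.  229.5] 0.0615 [ 0.5914 -0.2269] r 0.0284 ang 1.19 line 0.63
red 224 [323.  229.5] 0.0715 [ 0.5942 -0.2269] r 0.0312 ang 1.16 line 0.63
red 224 [323.  229.5] 0.0955 [ 0.6009 -0.2268] r 0.0379 ang 1.1 line 0.63
red 396 [323.  285.5] 0.0615 [ 0.5612 -0.2272] r 0.0018 ang 171.87 line 0.63
red 396 [323.  285.5] 0.0715 [ 0.5659 -0.2272] r 0.0029 ang 6.26 line 0.63
red 396 [323.  285.5] 0.0955 [ 0.5772 -0.227 ] r 0.0142 ang 1.88 line 0.63
green 216 [323.2 201.6] 0.061 [ 0.6053 -0.2269] r 0.0423 ang 0.85 line 1.49
```

View pics/g2.png

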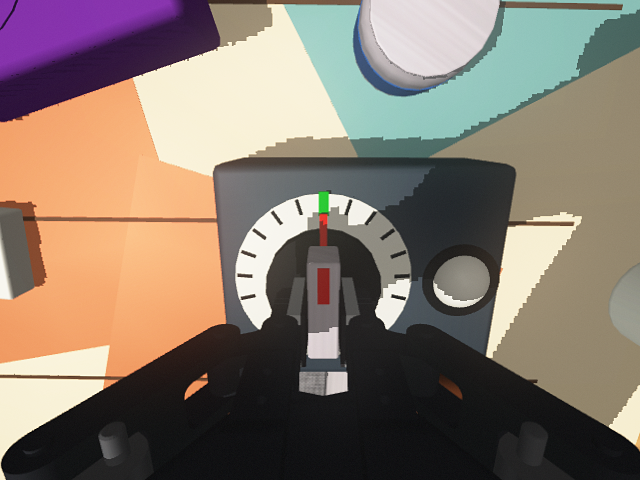

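The pointer stands at the green mark ((323,230) against (323,202)), about 0.3° off. I'll release, lift, and move above the lamp.

>>> {"api": "move_arm", "payload": {
  "jaw": [0.5,0,0,0,0,0,0,0,0,0],
  "delta_pos": [
    [0,0,0],
    [0,0,0],
    [0,0,0],
    [0,0,0],
    [0,0,0],
    [0,0,0.02],
    [0,0,0.03],
    [0,0,0.035],
    [0,0,0.035],
    [0,0,0.03]
  ],
  "yaw": [0,0,0,0,0,0,0,0,0,0]
}}

```text
time: 5.5
ee_pos: [0.5623, -0.2275, 0.4031]
tcp_rot: [180.0, -0.1, 0.5]
wrist_force: [0.5, -0.9, 0.3]
opening: 0.0858
grasp_force: 0.0
```

```bash
python3 ang.py g3.png
```

```text
5.5 [ 0.5623047  -0.22751515  0.40305272] [ 1.79981471e+02 -5.42525687e-02  5.16064912e-01] [-0.00648212 -0.04107725 -0.03416761]
red 108 [90.8  7.2] 0.0615 [ 0.7354 -0.0356] r 0.258 ang 48.07 line 19.05
red 108 [90.8  7.2] 0.0715 [ 0.7322 -0.0417] r 0.2513 ang 47.68 line 19.05
red 108 [90.8  7.2] 0.0955 [ 0.7244 -0.0565] r 0.2351 ang 46.66 line 19.05
red 59 [323.1 185. ] 0.0615 [ 0.5918 -0.2269] r 0.0288 ang 1.26 line 0.91
red 59 [323.1 185. ] 0.0715 [ 0.5932 -0.2268] r 0.0302 ang 1.25 line 0.91
red 59 [323.1 185. ] 0.0955 [ 0.5965 -0.2268] r 0.0336 ang 1.23 line 0.91
red 90 [323.  208.5] 0.0615 [ 0.5694 -0.227 ] r 0.0065 ang 4.5 line 0.57
red 90 [323.  208.5] 0.0715 [ 0.5715 -0.227 ] r 0.0086 ang 3.59 line 0.57
red 90 [323.  208.5] 0.0955 [ 0.5766 -0.2269] r 0.0136 ang 2.55 line 0.57
green 47 [323.4 169.7] 0.061 [ 0.6058 -0.227 ] r 0.0428 ang 0.61 line 2.22
```

>>> {"api": "move_arm", "payload": {
  "jaw": [0,0,0,0,0,0,0,0,0,0],
  "delta_pos": [
    [0,0.04,0],
    [0,0.04,0],
    [0,0.04,0],
    [0,0.04,0],
    [0,0.04,0],
    [0,0.04,0],
    [0,0.04,0],
    [0,0.04,0],
    [0,0.04,0],
    [0,0.04,0]
  ],
  "yaw": [0,0,0,0,0,0,0,0,0,0]
}}

```text
time: 6.38
ee_pos: [0.5706, 0.0849, 0.4004]
tcp_rot: [-176.6, 0.0, 7.9]
wrist_force: [0.2, 0.5, 0.2]
opening: 0.0854
grasp_force: 0.0
```

>>> {"api": "move_arm", "payload": {
  "jaw": [0,0,0],
  "delta_pos": [
    [0.01,0,0],
    [0,0,0],
    [0,0,0]
  ],
  "yaw": [0,0,0]
}}

```text
time: 6.63
ee_pos: [0.5808, 0.0838, 0.4]
tcp_rot: [-176.6, 0.1, 7.8]
wrist_force: [-0.5, -0.4, 0.2]
opening: 0.0856
grasp_force: 0.0
```

```bash
cat > lamp.py <<'E'
from h import *
import sys
o=bot.get_obs();m=camera_model('wrist');im=camera('wrist');save(sys.argv[1],im)
print(o['time'],o['ee_pos'],o['tcp_rot'])
for t,z in(('lamp',0),('shutter_tab',.079),('half_mark',.071)):
    for r in pinpoint('wrist',t)[:2]: print(t,np.round(r['xy'],1),round(r['confidence'],2),onz(m,r['xy'],z).round(4))
H,S,V=cv2.split(cv2.cvtColor(im,cv2.COLOR_RGB2HSV))
print('view',im.shape)
for n,k,z in(('orange',(H>6)&(H<14)&(S>200)&(V>150),.113),('yellow',(H>22)&(H<33)&(S>130)&(V>130),.071),('red',((H<5)|(H>175))&(S>150)&(V>80),.079)):
    c,l,st,ce=cv2.connectedComponentsWithStats(k.astype(np.uint8))
    for i in range(1,c):
        if st[i,4]>40: print(n,st[i].tolist(),ce[i].round(1),onz(m,ce[i],z).round(4))
E
python3 lamp.py l1.png
```

```text
6.6333 [0.58083653 0.08381181 0.39995257] [-1.76624093e+02  9.59820243e-02  7.76061395e+00]
lamp [243.5 193.3] 0.59 [0.5754 0.1987 0.    ]
shutter_tab [257.5 222.2] 0.66 [0.5672 0.162  0.079 ]
shutter_tab [214.  287.1] 0.34 [0.4952 0.1996 0.079 ]
half_mark [246.3 147.3] 0.77 [0.6315 0.1791 0.071 ]
view (480, 640, 3)
orange [244, 217, 13, 31, 66] [251.3 231.1] [0.5691 0.1587 0.113 ]
yellow [252, 21, 91, 101, 2049] [297.7  69.3] [0.6994 0.1411 0.071 ]
yellow [241, 138, 10, 19, 108] [245.6 146.7] [0.6319 0.1798 0.071 ]
red [545, 31, 6, 20, 111] [547.5  40.4] [ 0.7422 -0.0458  0.079 ]
red [564, 47, 8, 25, 178] [567.3  58.5] [ 0.7322 -0.0643  0.079 ]
red [272, 159, 6, 14, 41] [274.6 165.9] [0.6199 0.1511 0.079 ]
```

View pics/l1.png

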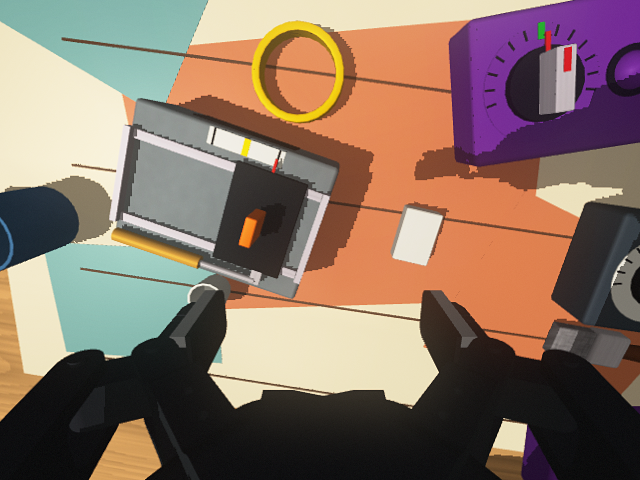

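>>> {"api": "move_arm", "payload": {
  "jaw": [0,0,0],
  "delta_pos": [
    [0,0.02,0],
    [0,0.02,0],
    [0,0,0]
  ],
  "yaw": [0,0,0]
}}

```text
time: 7.08
ee_pos: [0.5843, 0.1059, 0.4002]
tcp_rot: [-175.8, 0.0, 9.5]
wrist_force: [1.1, -1.2, -0.4]
opening: 0.0851
grasp_force: 0.0
```

```bash
python3 -c "
from h import *
o=bot.get_obs();print(o['q'],o['ee_pos'],o['tcp_rot'])"; python3 lamp.py l2.png
```

```text
[  9.48757706  11.06501096  16.32433771  95.30339103   4.2049608
 179.94471792] [0.5842666  0.10593898 0.40019401] [-1.75794999e+02  4.00107265e-02  9.54271034e+00]
7.0833 [0.5842666  0.10593898 0.40019401] [-1.75794999e+02  4.00107265e-02  9.54271034e+00]
lamp [263.6 199.2] 0.82 [0.5716 0.2031 0.    ]
shutter_tab [285.  225.4] 0.66 [0.5691 0.1631 0.079 ]
half_mark [279.3 153.8] 0.97 [0.6308 0.1781 0.071 ]
view (480, 640, 3)
orange [269, 223, 20, 30, 123] [279.  239.3] [0.5667 0.1614 0.113 ]
yellow [284, 28, 92, 101, 2028] [330.2  76.1] [0.6998 0.1444 0.071 ]
yellow [272, 143, 11, 19, 105] [277.3 152.1] [0.6319 0.18   0.071 ]
red [583, 48, 7, 20, 112] [586.4  57.6] [ 0.7419 -0.0453  0.079 ]
red [604, 65, 9, 24, 170] [608.1  76.7] [ 0.7319 -0.0659  0.079 ]
```

The tool tilted because joint 6 reached its 180° limit. The lamp's yaw is about -10.7°, so I'll use the half-turned grasp (yaw about 169°), turning counter-clockwise.

>>> {"api": "move_arm", "payload": {
  "jaw": [0,0,0,0,0,0,0,0,0,0],
  "delta_pos": [
    [0,0,0],
    [0,0,0],
    [0,0,0],
    [0,0,0],
    [0,0,0],
    [0,0,0],
    [0,0,0],
    [0,0,0],
    [0,0,0],
    [0,0,0]
  ],
  "yaw": [0.12,0.12,0.12,0.12,0.12,0.12,0.12,0.12,0.12,0.12]
}}

```text
time: 8.12
ee_pos: [0.5841, 0.1041, 0.4003]
tcp_rot: [-175.9, 0.1, 78.5]
wrist_force: [-0.4, -0.7, 0.1]
opening: 0.0853
grasp_force: 0.0
```

>>> {"api": "move_arm", "payload": {
  "jaw": [0,0,0,0,0,0,0,0,0,0],
  "delta_pos": [
    [0,0.005,0],
    [0,0.005,0],
    [0,0.005,0],
    [0,0.005,0],
    [0,0.005,0],
    [0,0.005,0],
    [0,0.005,0],
    [0,0.005,0],
    [0,0.005,0],
    [0,0.005,0]
  ],
  "yaw": [0.12,0.12,0.12,0.12,0.12,0.12,0.12,0.12,0.12,0.12]
}}

```text
time: 8.95
ee_pos: [0.5841, 0.1543, 0.4003]
tcp_rot: [-175.9, 0.1, 147.2]
wrist_force: [0.1, -0.5, -0.6]
opening: 0.0854
grasp_force: 0.0
```

The tilt stays at 4° about the tool's x axis, in the closing plane. That does no harm because the pads push the tab along that line; I'll allow for the offset. Finish the turn and measure the lamp.

>>> {"api": "move_arm", "payload": {
  "jaw": [0,0,0,0,0],
  "delta_pos": [
    [0,0,0],
    [0,0,0],
    [0,0,0],
    [0,0,0],
    [0,0,0]
  ],
  "yaw": [0.12,0.12,0.12,0.02,0]
}}

```text
time: 9.37
ee_pos: [0.5841, 0.1542, 0.4004]
tcp_rot: [-175.9, 0.1, 168.6]
wrist_force: [-0.9, -0.0, -0.4]
opening: 0.0854
grasp_force: 0.0
```

```bash
python3 lamp.py l3.png
python3 - <<'E'
from h import *
o=bot.get_obs();print(o['q'])
from scipy.spatial.transform import Rotation as R
print('tool z',R.from_euler('xyz',o['tcp_rot'],degrees=True).as_matrix()[:,2])
E
```

```text
9.3667 [0.584052   0.15417523 0.40038306] [-1.75867241e+02  5.98113402e-02  1.68569355e+02]
lamp [390.9 186.6] 0.62 [0.5743 0.2041 0.    ]
shutter_tab [350.2 201.3] 0.57 [0.5675 0.1595 0.079 ]
shutter_tab [ 35.5 249.3] 0.18 [ 0.5574 -0.1573  0.079 ]
half_mark [384.7 264.2] 0.75 [0.6346 0.1808 0.071 ]
view (480, 640, 3)
orange [348, 187, 14, 36, 328] [353.9 206.9] [0.5661 0.1624 0.113 ]
yellow [381, 254, 6, 14, 84] [383.5 260.5] [0.6307 0.1803 0.071 ]
yellow [324, 273, 77, 69, 1170] [362.5 306.3] [0.6753 0.1529 0.071 ]
[15.47831267 13.72846442 19.45837995 97.56125827 -3.70841756 26.99302121]
tool z [-0.01347288 -0.07084387 -0.99739642]
```

View pics/l3.png

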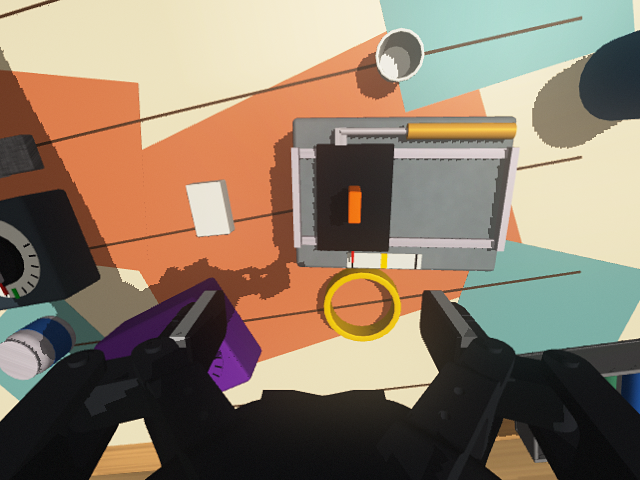

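The tab is at about (0.567,0.161) (pixel (354,205)), the yellow mark at (384,260) and the shutter pointer at (352,258), on the shut line. The lamp's yaw is about -10°. I'll descend over the tab and close.

>>> {"api": "move_arm", "payload": {
  "jaw": [0,0,0,0,0,0,0,0,0],
  "delta_pos": [
    [-0.008,0.009,0],
    [-0.007,0.009,0],
    [0,0,-0.03],
    [0,0,-0.03],
    [0,0,-0.03],
    [0,0,-0.03],
    [0,0,-0.021],
    [0,0,0],
    [0,0,0]
  ],
  "yaw": [0.02,0,0,0,0,0,0,0,0],
  "force": 40
}}

```text
time: 10.32
ee_pos: [0.5683, 0.173, 0.259]
tcp_rot: [-175.8, -0.0, 169.9]
wrist_force: [0.1, -0.5, 1.6]
opening: 0.0854
grasp_force: 0.0
```

```bash
python3 lamp.py l4.png
```

```text
10.3167 [0.56828617 0.17296757 0.25897482] [-1.75818516e+02 -4.87564461e-02  1.69861702e+02]
lamp [390.5 239.6] 0.63 [0.5713 0.203  0.    ]
shutter_tab [325.7 291.1] 0.8 [0.5671 0.1623 0.079 ]
half_mark [378.6 386.1] 0.86 [0.6328 0.1805 0.071 ]
view (480, 640, 3)
orange [310, 267, 27, 62, 649] [325.4 290.7] [0.5509 0.1672 0.113 ]
yellow [431, 171, 196, 7, 621] [518.7 174. ] [0.5263 0.2572 0.071 ]
yellow [373, 374, 11, 16, 164] [378.1 381.7] [0.6298 0.1806 0.071 ]
yellow [299, 388, 13, 5, 42] [304.7 389.4] [0.6303 0.1384 0.071 ]
yellow [385, 394, 15, 9, 77] [391.9 397.5] [0.6414 0.1869 0.071 ]
red [323, 370, 4, 18, 70] [324.5 378.3] [0.6176 0.1528 0.079 ]
```

View pics/l4.png

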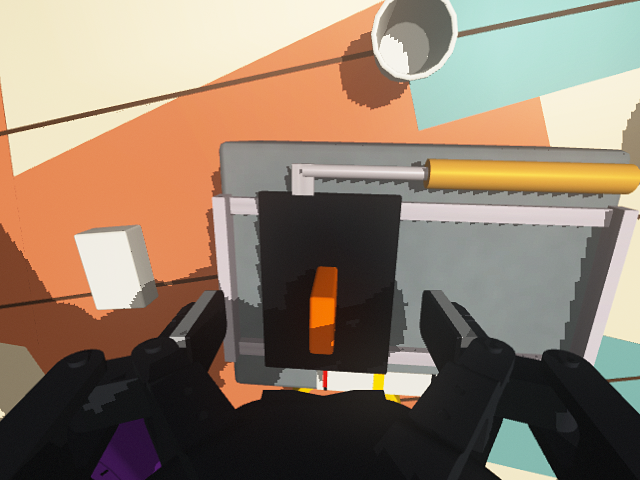

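The tab (323,310) stands midway between the open fingers and square to them. Closing now.

>>> {"api": "move_arm", "payload": {
  "jaw": [0.5,0.7,1,1,1,1,1,1,1,1],
  "delta_pos": [
    [0,0,0],
    [0,0,0],
    [0,0,0],
    [0,0,0],
    [0,0,0],
    [0,0,0],
    [0,0,0],
    [0,0,0],
    [0,0,0],
    [0,0,0]
  ],
  "yaw": [0,0,0,0,0,0,0,0,0,0],
  "force": 40
}}

```text
time: 11.35
ee_pos: [0.5692, 0.1726, 0.2594]
tcp_rot: [-175.9, 0.1, 169.8]
wrist_force: [0.2, 4.6, 1.0]
opening: 0.0101
grasp_force: 39.2
```

```bash
cat > ptr.py <<'E'
from h import *
import sys
# world scale: fit pointer and mark along lamp y, seen from scene/side/wrist
u=np.array([np.sin(np.radians(10.3)),np.cos(np.radians(10.3))])
o=bot.get_obs();print(o['time'],o['ee_pos'],o['tcp_rot'],o['wrist_force'],o['torque'],o['opening'],o['grasp_force'])
for c in('wrist','scene','side'):
    m=camera_model(c);im=camera(c);save(sys.argv[1]+c+'.png',im);H,S,V=cv2.split(cv2.cvtColor(im,cv2.COLOR_RGB2HSV))
    hm=proj(m,[.6312,.1803,.071]);W=np.zeros(H.shape,np.uint8);r=75 if c=='wrist' else 28
    cv2.circle(W,(int(hm[0]),int(hm[1])),r,1,-1)
    for n,k,z in(('yellow',(H>20)&(H<34)&(S>100)&(V>120),.071),('red',((H<6)|(H>174))&(S>110)&(V>80),.077)):
        q,l,st,ce=cv2.connectedComponentsWithStats((k&(W>0)).astype(np.uint8))
        for i in range(1,q):
            if st[i,4]>3:
                P=onz(m,ce[i],z);print(c,n,st[i,4],ce[i].round(1),P[:2].round(4),'s',round(P[:2]@u*1e3,1))
    for r in pinpoint(c,'shutter_tab')[:1]: P=onz(m,r['xy'],.079);print(c,'tab',r['confidence'],P[:2].round(4),'s',round(P[:2]@u*1e3,1))
E
python3 ptr.py a
```

```text
11.35 [0.56919686 0.1726262  0.2594102 ] [-1.75933560e+02  5.65022495e-02  1.69838806e+02] [0.22303478 4.59436207 1.02686675] [ 1.66631487 -0.14288423 -0.22543239] 0.010124540050799002 39.24159602232976
wrist yellow 46 [306.4 388.2] [0.6312 0.1393] s 249.9
wrist red 78 [324.2 375.6] [0.6191 0.1523] s 260.5
wrist tab 0.95 [0.5658 0.1632] s 261.7
scene yellow 11 [401.5 274.3] [0.6335 0.1794] s 289.7
scene yellow 38 [393.  298.1] [0.6975 0.1551] s 277.4
scene red 7 [389.1 268.1] [0.6207 0.1514] s 259.9
scene tab 0.83 [0.5739 0.165 ] s 265.0
side yellow 195 [232.6 289.2] [0.6672 0.1868] s 303.1
side yellow 12 [251.4 289.7] [0.6304 0.18  ] s 289.8
side yellow 7 [229.9 306.1] [0.6521 0.2395] s 352.3
side red 9 [261. 280.] [0.6196 0.152 ] s 260.3
side tab 0.9 [0.5721 0.1632] s 262.9
```

Held firmly (opening 10.1 mm, 39 N). All three views put the pointer at s≈260.2 mm along the lamp's y and the mark at 289.8, so I'll slide 29.6 mm.

>>> {"api": "move_arm", "payload": {
  "jaw": [1,1,1,1,1,1,1,1,1,1],
  "delta_pos": [
    [0.0009,0.0049,0],
    [0.0009,0.0049,0],
    [0.0009,0.0049,0],
    [0.0009,0.0049,0],
    [0.0009,0.0049,0],
    [0.0009,0.0047,0],
    [0,0,0],
    [0,0,0],
    [0,0,0],
    [0,0,0]
  ],
  "yaw": [0,0,0,0,0,0,0,0,0,0],
  "force": 40
}}

```text
time: 12.48
ee_pos: [0.5747, 0.2013, 0.2593]
tcp_rot: [-175.8, 0.1, 169.8]
wrist_force: [-1.1, -5.5, 2.5]
opening: 0.0101
grasp_force: 41.6
```

```bash
python3 ptr.py b
python3 - <<'E'
from h import *
a=cv2.imread('pics/bwrist.png');s=cv2.imread('pics/bside.png')[250:320,215:315];c=cv2.imread('pics/bscene.png')[240:310,360:460]
z=lambda i,w,h:cv2.resize(i,(w,h),interpolation=cv2.INTER_CUBIC)
k=cv2.imread('pics/bscene.png')[205:300,180:275]
cv2.imwrite('pics/bm.png',np.vstack([np.hstack([z(a,400,300),z(s,400,300)]),np.hstack([z(c,400,300),z(k,400,300)])]))
E
```

```text
12.4833 [0.57470262 0.20132272 0.25931589] [-1.75762691e+02  8.51426713e-02  1.69806995e+02] [-1.05185347 -5.50788812  2.54631555] [-0.32619654 -0.13580173 -0.12303365] 0.010104104202520505 41.57845141540747
wrist yellow 135 [328.9 378.7] [0.6318 0.1814] s 291.5
wrist red 73 [324.1 375. ] [0.6242 0.1805] s 289.2
wrist tab 0.64 [0.5722 0.1893] s 288.5
scene yellow 6 [385.8 252.7] [0.5714 0.1475] s 247.3
scene yellow 7 [401.4 275.3] [0.6363 0.1791] s 290.0
scene yellow 38 [393.1 298. ] [0.6974 0.1554] s 277.6
scene red 6 [401.5 270. ] [0.6257 0.1794] s 288.4
scene tab 0.91 [0.5834 0.1902] s 291.4
side yellow 196 [232.6 289.1] [0.6674 0.1866] s 302.9
side yellow 12 [251.5 289.5] [0.6305 0.1794] s 289.3
side yellow 7 [229.9 306.1] [0.6521 0.2395] s 352.3
side red 7 [253.9 287.6] [0.6249 0.1802] s 289.0
side tab 0.82 [0.5764 0.1943] s 294.2
```

View pics/bm.png

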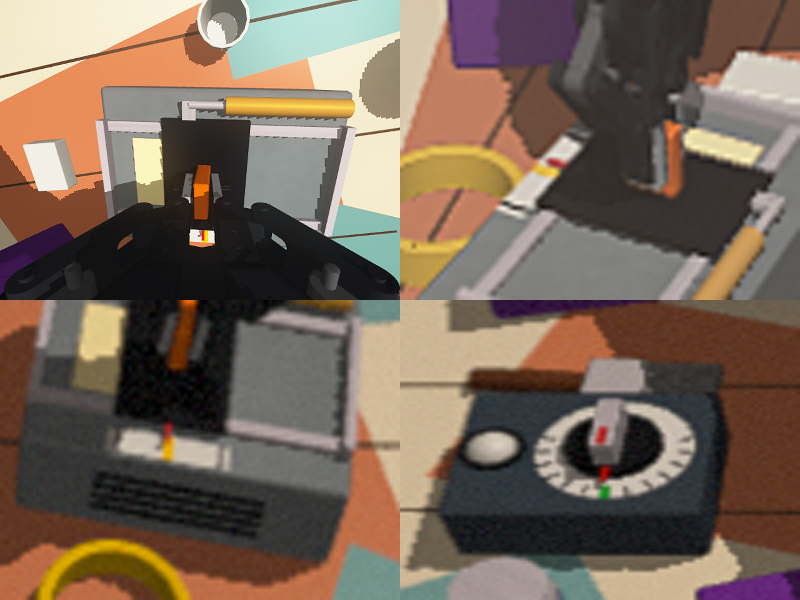

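Pointer and mark nearly coincide, and the meter's pointer is still at green. The travel measures about 28.8 mm, so I'll nudge 1.1 mm further.

>>> {"api": "move_arm", "payload": {
  "jaw": [1,1,1,1,1,1],
  "delta_pos": [
    [0.0002,0.0011,0],
    [0,0,0],
    [0,0,0],
    [0,0,0],
    [0,0,0],
    [0,0,0]
  ],
  "yaw": [0,0,0,0,0,0],
  "force": 40
}}

```text
time: 13.28
ee_pos: [0.5749, 0.2023, 0.2593]
tcp_rot: [-175.8, 0.1, 169.8]
wrist_force: [0.9, -6.7, 2.8]
opening: 0.0103
grasp_force: 41.6
```

```bash
python3 ptr.py c | grep -v tab
```

```text
13.2833 [0.57490218 0.20233179 0.25930586] [-1.75758862e+02  8.39285397e-02  1.69799909e+02] [ 0.90436502 -6.68690735  2.84990122] [-0.3846981  -0.16900492 -0.14314995] 0.010275490709642798 41.63572184450459
wrist yellow 119 [326.3 378.6] [0.6318 0.181 ] s 291.0
wrist yellow 8 [341.9 389.6] [0.6403 0.1885] s 300.0
wrist red 62 [324.5 375.3] [0.6246 0.1816] s 290.4
scene yellow 8 [401.5 275.5] [0.6369 0.1792] s 290.2
scene yellow 38 [393.1 298. ] [0.6974 0.1554] s 277.6
scene red 7 [401.7 269.9] [0.6253 0.18  ] s 288.9
side yellow 199 [232.7 289.2] [0.6669 0.1868] s 303.1
side yellow 10 [251.1 289.6] [0.6311 0.1799] s 289.9
side yellow 7 [229.9 306.1] [0.6521 0.2395] s 352.3
side red 7 [253.6 287.7] [0.6253 0.1808] s 289.7
```

Travel is 29.8 mm, the force matches the spring's 6.6 N, and it is steady. Handing in.

```bash
python3 -c "
from workcell import bot
print(bot.job_done())"
```

```text
the job is handed in; nothing more can be done
None
```

I handed in the job with the meter at zero (about 0.3° off when measured) and the gripper still holding the shutter tab at half travel, measured at about 29 to 30 mm against the 30 mm target; the loose things were not touched.

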